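# Start up the produce weighing station

### The job

Start up the weighing station for the vegetable hand-out with the closed fingertips, in this order: push the raised end of the rocker on the power block fully down, then press the round key on the scale fully down, and last press the long bar key on the ticket printer fully down; each stays down by itself. Leave the square key alone, and do not pick up, tip or shift the block, the printer or anything else on the table.

Things in the scene. Friction and masses are not known exactly. Their poses are not given: they have to be found in the camera images.
- power_block: White power block standing loose on the table, 230 (its x) x 75 (its y) x 45 mm high, about 0.85 kg, two round dark sockets on its +x half and one black rocker on its -x half. Origin under its centre; -x end roughly toward the robot. It may stand on the left or the right of the scale.
- rocker (a joint): Rocker of the power block: a paddle 70 mm long (block's x), 36 mm wide, pivoting at its middle, 60 mm from the block's centre towards -x and 58 mm above the table. 0 = the end nearer the robot fully up (off), 0.44 rad = that end fully down (on). Stiff, about 2 N at the end; no spring, it stays where it is left.
- rocker_end (a point): Point on the rocker's top face, 28 mm from the pivot towards its raised end (the block's -x end): where to push. About 68 mm above the table when up; it goes down about 12 mm. Its axes are those of the block when the joint is 0 and tilt with the rocker.
- scale: Grey counter scale bolted down, 360 (its x) x 280 (its y) mm, the console on its -x side 56 mm high with a dark display in the middle and a key at each end; behind it the steel pan with a pine crate of mandarins, their tops reaching about 150 mm above the table, the crate's near side 130 mm beyond the keys. Origin under its centre, -x towards the robot.
- round_key (a joint): Round white key of the scale, 44 mm across, 14 mm proud of its bezel. 0 = up, 0.008 m = fully down. Moves under about 3.5 N; no spring, it stays where it is left.
- round_key_top (a point): Centre of the round key's top, 74 mm above the table when up; it goes down with the key. The round key is at either end of the display (180 mm between the two keys).
- square_key (a joint): Square white key of the scale, 40 x 40 mm, same height, travel and stiffness as the round one (0 = up, 0.008 m = down). To be left alone.
- square_key_top (a point): Centre of the square key's top, 74 mm above the table.
- printer: Grey ticket printer standing loose on the table, 170 (its x) x 130 (its y) x 85 mm high, about 0.9 kg, with a black roll cover (top 110 mm above the table) on its +x half. Origin under its centre, -x roughly towards the robot. It may stand on the left or the right of the scale.
- bar_key (a joint): Long white bar key on top of the printer, 24 (printer's x) x 78 (printer's y) mm, 14 mm proud. 0 = up, 0.008 m = fully down. Moves under about 3.5 N; no spring, it stays where it is left.
- bar_key_top (a point): Centre of the bar key's top, 99 mm above the table when up, 45 mm from the roll cover; it goes down with the key.
- onion: Brown onion, 72 mm across, 75 mm high; origin under its centre. Loose bystander.
- tape_roll: Roll of parcel tape lying flat, 90 mm across, 40 mm high. Loose bystander; origin under its centre.
- notepad: White paper pad, 90 x 65 x 18 mm. Loose bystander; origin under its centre.
- mug: White mug, 80 mm across, 90 mm high. Loose bystander; origin under its centre.
- jar: Amber glass jar, 70 mm across, 100 mm high. Loose bystander; origin under its centre.
There are look-alikes about, which are no part of the job. There is more than one size of the power_block; the job needs the larger.

How it is judged:
By the outcome, as a careful person would: the job done as asked, in the order asked, and still so for the second after the job is handed in, with the robot touching nothing.
It also fails if it takes over 51 s, if anything falls off the work surface, if the arm or the gripper's body presses on something with over 40 N, if the wrist force passes 120 N, or if a joint passes its speed limit or range.

### The arm

A 6-joint arm with a two-finger parallel gripper is mounted at the origin on the work surface. World frame = base frame: x ahead of the robot, y to its left, z up, the work surface at z = 0. Lengths are in m, angles in degrees, forces in N, time in s.
With the tool pointing down it reaches from about 0.4 to 0.825 m from the base axis. Payload 7 kg.
Tool frame: the origin (TCP) lies between the finger pads; the fingertips stand 19 mm ahead of it and the grasp point (between the pads) is the TCP; x points along the fingers, y is the direction in which the jaws open and shut, and the axes are right-handed (so a half turn about x gives the same grasp; the last joint's range is limited). The gripper opens to 88 mm and grips with 3 to 60 N. Pads are 19 mm wide; open, the fingers measure 130 mm over their backs; the gripper's body (78 mm by 193 mm) begins 47 mm behind the grasp point.
Start: joints at [91.736, 20.546, 0.682, 0, -70.136, -16.507], TCP at [0.172, 0.653, 0.246] pointing down, gripper open.
Joint ranges: [-176.03, 176.03], [-82.01, 121.73], [-58.28, 71.71], [-173.87, 95.51], [-174.79, -0.11], [-173.66, 173.66]. Speed limits (degrees/s): [136.94, 136.94, 172.46, 180, 180, 180].

### API

Orientations are given as [roll, pitch, yaw] about the fixed x, y, z axes, in that order (R = Rz(yaw) Ry(pitch) Rx(roll)).
In Python, from plant import * gives the robot as it stands.
- The arm moves only by the tool step_arm, never from a script. Its argument "steps" is a list of rows, each a list of 2 entries, a list of its own where there are three numbers: the shift along the tool's x, y, z in units of 0.02 m (1.0 is 0.02 m), then the turn about the tool's x in units of 6 degrees (1.0 is 6 degrees). A call has 1 to 20 rows; each row shifts and turns the commanded pose from where the row before left it, along the tool's axes as they then stand; what a row does not reach is not made up. A row lasts 1/12 s, in which the tool goes at most 41.7 mm and 7.16 degrees, less where a joint would pass 70% of its speed; a pose out of reach is approached as far as the arm can. A call with a number of a shift or a turn outside -1 to 1 is refused whole. A call with a gripper value outside its range is refused whole. "fingers" is the closure, from 0 (fully open) to 1 (shut), set as the call begins (left out, the last holds). The fingers move at their own pace and stop on an object; "grip_force" is the grip in N (left out, the last holds). Time passes only in rows, so rows that do not move let the fingers close. It gives the time, the measured TCP pose, the force and the opening at its end, in the units of the state.
- get_state(): the state, without advancing time (a new reading comes with each control period).
- capture(name): name is "scene" or "top"; returns the picture (384x512x3 uint8, blue, green, red); there is no depth.
- camera_model(name): a dict with "intrinsics" (3x3 intrinsics, pixels), "rvec" (rotation vector, rad) and "tvec" (3), from world to camera coordinates, as OpenCV has them. Camera axes: x right, y down, z forward; pixel columns grow to the right and rows downward; lengths in m; the calibration is good to about 2 mm. A picture is of the moment at which its call begins. camera_model takes no time and is no camera call.
- close_job(): hands the job in, once; it reports no verdict.
The state is a dict: "time_s": time; "joints": joint angles; "qd": joint speeds; "joint_torque": joint torques, N m; "tcp_pos": TCP position; "eef_rot": TCP orientation; "contact_force": force on the tool from outside, world axes, zero at the start; "moment": the same for the moment, N m; "gripper_width": finger opening in m.
Only numpy, scipy, OpenCV 4.12 (cv2) and the standard library are available. Lean on these libraries where they do the work, as an engineer would, in place of code of your own. Each camera call takes 0.05 s, during which the arm holds its last target.

## Working session

There is one attempt and no reset: what is moved stays moved. The work goes in short steps, Python scripts to look and compute and a tool call to move; the robot and the scene stay as the last step left them, time stands still between calls to the robot, and variables do not carry over. Pictures are saved under pics/ and viewed, and the job is handed in when it is done.

Besides the shell and the picture viewer there is one more tool, called after ">>>" by a JSON object that holds its "api" and its "payload". step_arm: Moves the arm, as the interface text tells. Its arguments: {"type":"object","properties":{"steps":{"type":"array","items":{"type":"array"}},"fingers":{"type":"number"},"grip_force":{"type":"number"}},"required":["steps"]}

```bash
ls; mkdir -p pics; python3 - <<'E'
from plant import *
import cv2
s=get_state(); print(s)
for n in("scene","top"):
    im=capture(n); cv2.imwrite(f"pics/{n}0.png",im); cv2.imwrite(f"pics/{n}0b.png",cv2.resize(im,(800,600),interpolation=cv2.INTER_CUBIC)); print(n,camera_model(n))
E
```

```text
pics
{'time_s': 0.0, 'joints': array([ 9.17353349e+01,  2.05909335e+01,  6.33961385e-01, -1.96762741e-02,
       -7.01367949e+01, -1.65080001e+01]), 'qd': array([-0.03954664,  0.05575782, -0.00868923, -0.01546019,  0.04938364,
       -0.10908041]), 'joint_torque': array([ 1.19692344e-03, -5.82726717e+01,  2.93046874e+01,  6.99694365e+00,
        6.94389077e-03, -1.56068609e-04]), 'tcp_pos': array([0.17201142, 0.65223731, 0.24463116]), 'eef_rot': array([ 95.3502774 ,  89.90442529, -99.42908851]), 'contact_force': array([-0.31956839,  0.30030501, -0.39992377]), 'moment': array([ 0.02060269, -0.00949743, -0.05909181]), 'gripper_width': 0.0875166445834159}
scene {'intrinsics': array([[373.86405414,   0.        , 265.39283007],
       [  0.        , 373.86405414, 184.87313019],
       [  0.        ,   0.        ,   1.        ]]), 'rvec': array([ 1.77868674,  1.41947569, -0.73255234]), 'tvec': array([-0.11753967, -0.19855735,  1.98249946])}
top {'intrinsics': array([[467.19937117,   0.        , 258.00587111],
       [  0.        , 467.19937117, 193.78273089],
       [  0.        ,   0.        ,   1.        ]]), 'rvec': array([ 2.16227102, -2.13008117,  0.13581243]), 'tvec': array([0.00299184, 0.52702197, 1.55847618])}
```

View pics/scene0b.png

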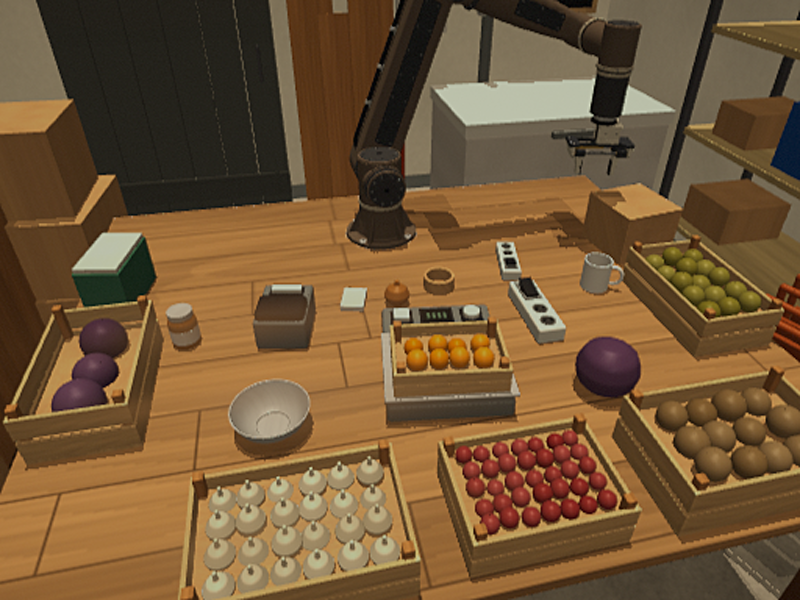

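View pics/top0b.png

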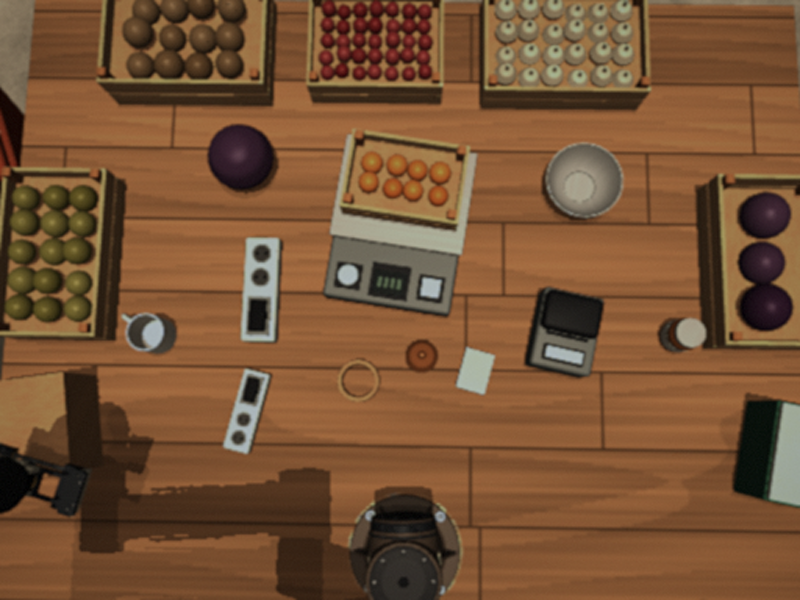

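Top view (800x600 scale): the large power block is at about (262,288), with its rocker at (258,315). The round key is at (347,275), the square key at (431,288), and the printer's bar key at (563,354). The small look-alike block is at (247,410). Next I'll measure these.

```bash
cat > h.py <<'E'
import numpy as np,cv2
from plant import camera_model
def ray(n,uv):
    c=camera_model(n);R=cv2.Rodrigues(c["rvec"])[0];t=np.array(c["tvec"]).ravel()
    d=R.T@np.linalg.inv(c["intrinsics"])@np.array([uv[0],uv[1],1.]);return -R.T@t,d
def plane(n,uv,z):
    o,d=ray(n,uv);return o+d*(z-o[2])/d[2]
def proj(n,p):
    c=camera_model(n);return cv2.projectPoints(np.array([p],float),c["rvec"],c["tvec"],c["intrinsics"],None)[0].ravel()
def blobs(im,mask,roi,amin):
    x0,y0,x1,y1=roi;m=np.zeros_like(mask);m[y0:y1,x0:x1]=mask[y0:y1,x0:x1]
    n,l,s,c=cv2.connectedComponentsWithStats(m)
    return [(s[i,4],c[i],cv2.minAreaRect(np.argwhere(l==i)[:,::-1].astype(np.float32))) for i in range(1,n) if s[i,4]>=amin]
E
python3 - <<'E'
from h import *
top=cv2.imread("pics/top0.png");sc=cv2.imread("pics/scene0.png")
def white(im,v=135):
    h=cv2.cvtColor(im,cv2.COLOR_BGR2HSV);return ((h[...,1]<60)&(h[...,2]>v)).astype(np.uint8)
def dark(im,v=50): return (im.max(2)<v).astype(np.uint8)
k=0.64
for nm,n,im,m,roi,z in [("block","top",top,white(top),(150,148,184,222),.045),("rocker","top",top,dark(top),(155,185,176,217),.058),
  ("keys","top",top,white(top,170),(210,160,290,200),.074),("bar","top",top,white(top,150),(340,215,380,240),.099),("cover","top",top,dark(top),(335,180,390,220),.110)]:
    for a,c,r in blobs(im,m,roi,15):
        print(nm,a,c.round(1),[np.round(v,1) for v in r[:2]],round(r[2],1),plane(n,c,z).round(4))
        if nm in("block","bar","cover"): print("   corners",[plane(n,q,z)[:2].round(3).tolist() for q in cv2.boxPoints(r)])
cv2.imwrite("pics/ct.png",np.hstack([cv2.resize(top[140:230,140:200],None,fx=6,fy=6),cv2.resize(top[150:240,330:395],None,fx=6,fy=6)]))
cv2.imwrite("pics/cs.png",cv2.resize(sc[165:225,160:370],None,fx=3.8,fy=3.8))
E
```

```text
block 856 [166.1 181.8] [array([165.9, 184.5]), array([21.5, 66.1])] 3.0 [0.5625 0.325  0.045 ]
   corners [[0.442, 0.363], [0.67, 0.361], [0.667, 0.287], [0.439, 0.29]]
rocker 215 [164.4 201.6] [array([164.5, 201.5]), array([19., 11.])] 90.0 [0.4928 0.325  0.058 ]
keys 97 [222.2 175.4] [array([222.3, 175.2]), array([10.6,  9.9])] 45.0 [0.5823 0.1315 0.074 ]
keys 103 [275.1 183.9] [array([275., 184.]), array([10., 10.])] 90.0 [ 0.556 -0.046  0.074]
bar 146 [360.7 226.6] [array([360.6, 226.6]), array([22.8,  6.4])] 13.0 [ 0.4159 -0.3241  0.099 ]
   corners [[0.414, -0.286], [0.434, -0.291], [0.418, -0.362], [0.398, -0.357]]
cover 1145 [362.8 201.4] [array([362.2, 205. ]), array([42. , 36.5])] 11.3 [ 0.4969 -0.3296  0.11  ]
   corners [[0.439, -0.249], [0.556, -0.273], [0.531, -0.407], [0.415, -0.381]]
```

View pics/ct.png

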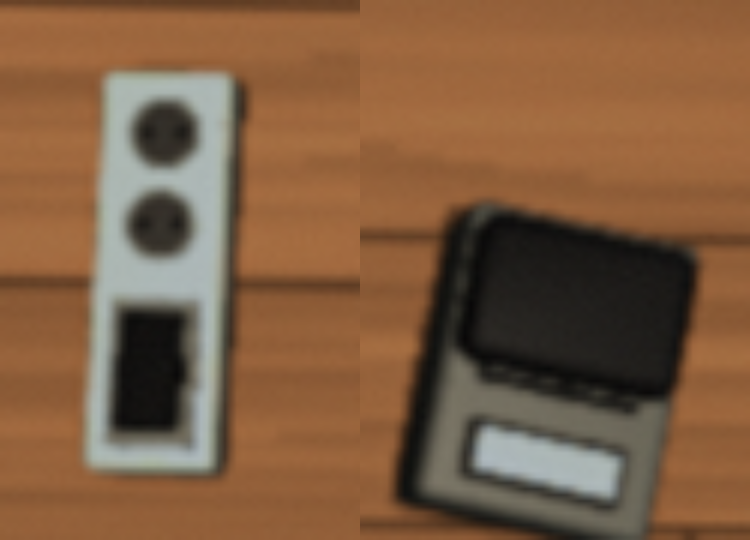

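View pics/cs.png

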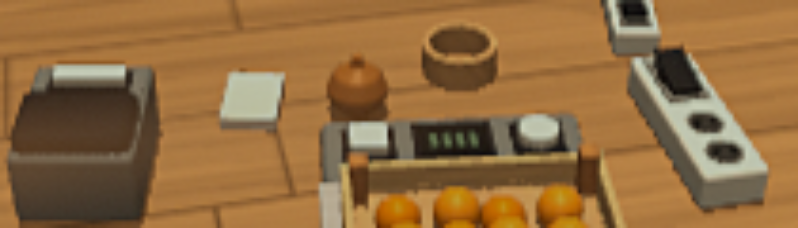

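Top crop: the large block shows clean edges, and its raised rocker end faces the robot. The bar key is centred near (360.7,226.6) px. The scene crop agrees: the round key (a disc) is on the same side as the large block, at +y. Next I'll compute the move in tool axes.

```bash
cat >> h.py <<'E'
from scipy.spatial.transform import Rotation as Ro
def rel(target_tip,yaw=None):
    from plant import get_state
    s=get_state();R=Ro.from_euler("xyz",s["eef_rot"],degrees=True).as_matrix()
    tip=s["tcp_pos"]+R[:,0]*.019
    print("t",round(s["time_s"],2),"tip",tip.round(4),"F",s["contact_force"].round(2),"w",round(s["gripper_width"],4))
    print("axes x",R[:,0].round(3),"y",R[:,1].round(3),"z",R[:,2].round(3))
    d=np.array(target_tip)-tip; print("world d",d.round(4),"tool units",(R.T@d/.02).round(2))
    if yaw is not None:
        # jaw axis (tool y) wanted along object's y, mod 180
        want=yaw+90; have=np.degrees(np.arctan2(R[1,1],R[0,1])); e=(want-have+90)%180-90
        print("world yaw err",round(e,1),"-> tool x turn units",round(-e/6,2),"joints",s["joints"].round(1))
E
python3 - <<'E'
from h import *
# block centre/yaw
c=np.mean([[0.442,0.363],[0.67,0.361],[0.667,0.287],[0.439,0.29]],0);yaw=np.degrees(np.arctan2(-.0025,.228));u=np.array([np.cos(np.radians(yaw)),np.sin(np.radians(yaw))])
print(c,yaw,"rocker_end",c-u*.0875)
for n,p in [("rend",[*(c-u*.0875),.068]),("round",[.5823,.1315,.074]),("sq",[.556,-.046,.074]),("bar",[.4159,-.3241,.099])]: print(n,proj("scene",p).round(1),proj("top",p).round(1))
sc=cv2.imread("pics/scene0.png");h=cv2.cvtColor(sc,cv2.COLOR_BGR2HSV);m=((h[...,1]<60)&(h[...,2]>165)).astype(np.uint8)
for roi in [(240,190,320,207),(170,178,200,190)]:
    for a,c2,r in blobs(sc,m,roi,12): print(a,c2.round(1))
rel([*(c-u*.0885),.20],yaw)
E
```

```text
[0.5545  0.32525] -0.6282180204846267 rocker_end [0.46700526 0.32620937]
rend [335.7 177. ] [163.1 208.9]
round [301.2 196.9] [222.2 175.4]
sq [256.5 198.7] [275.1 183.9]
bar [183.  182.5] [360.7 226.6]
55 [301.3 197.9]
60 [256.5 199.5]
57 [183. 183.]
t 0.1 tip [0.172  0.6523 0.2257] F [-0.86 -0.03 -0.51] w 0.0874
axes x [-0.    -0.001 -1.   ] y [-0.255 -0.967  0.001] z [-0.967  0.255 -0.   ]
world d [ 0.294  -0.3261 -0.0257] tool units [  1.31  12.01 -18.37]
world yaw err 14.1 -> tool x turn units -2.36 joints [ 91.7  20.6   0.6  -0.  -70.1 -16.5]
```

>>> {"api": "step_arm", "payload": {"fingers": 1, "grip_force": 10, "steps": [[[-0.8,0,0],0],[[-0.8,0,0],0],[[-0.5,0.65,-1],0],[[0,0.65,-1],0],[[0,0.65,-1],0],[[0,0.65,-1],0],[[0,0.65,-1],0],[[0,0.65,-1],0],[[0,0.65,-1],0],[[0,0.65,-1],0],[[0,0.65,-1],0],[[0,0.65,-1],0],[[0,0.65,-1],0],[[0,0.65,-1],0],[[0,0.65,-1],0],[[0,0.65,-1],0],[[0,0.65,-1],0],[[0,0.65,-1],0],[[0,0.65,-1],0],[[0,0.65,-1],0]]}}

```text
time_s: 1.77
tcp_pos: [0.461, 0.3335, 0.2873]
eef_rot: [50.5, 90.0, -144.3]
contact_force: [-0.5, 0.3, -0.6]
gripper_width: 0.0005
```

>>> {"api": "step_arm", "payload": {"steps": [[[0,0,0],-0.8],[[0,0,0],-0.8],[[0,0,0],-0.8],[[0,0,0],0],[[0,0,0],0]]}}

```text
time_s: 2.18
tcp_pos: [0.4604, 0.3344, 0.2873]
eef_rot: [44.6, 90.0, -135.9]
contact_force: [-0.2, -0.3, -0.1]
gripper_width: 0.0003
```

```bash
python3 - <<'E'
from h import *
rel([.466,.3262,.10],-.6)
E
```

```text
t 2.18 tip [0.4604 0.3344 0.2683] F [-0.23 -0.25 -0.1 ] w 0.0003
axes x [-0. -0. -1.] y [-0.009 -1.     0.   ] z [-1.     0.009  0.   ]
world d [ 0.0056 -0.0082 -0.1683] tool units [ 8.41  0.41 -0.29]
world yaw err -0.1 -> tool x turn units 0.01 joints [ 55.7   9.2  -9.2  -0.  -71.6  33.8]
```

>>> {"api": "step_arm", "payload": {"steps": [[[0.8,0.2,-0.15],0],[[1,0.2,-0.14],0],[[1,0,0],0],[[1,0,0],0],[[1,0,0],0],[[1,0,0],0],[[1,0,0],0],[[1,0,0],0],[[0.6,0,0],0],[[0,0,0],0],[[0,0,0],0]]}}

```text
time_s: 3.1
tcp_pos: [0.4661, 0.3264, 0.1192]
eef_rot: [61.4, 89.9, -119.1]
contact_force: [0.2, 0.4, 1.1]
gripper_width: 0.0011
```

```bash
python3 - <<'E'
from h import *
rel([.466,.3262,.068],-.6)
from plant import *
a=capture("top");b=capture("scene")
cv2.imwrite("pics/r1.png",np.hstack([cv2.resize(a[150:240,130:210],None,fx=5,fy=5),cv2.resize(b[120:220,300:370],None,fx=4.5,fy=4.5)]))
E
```

```text
t 3.1 tip [0.4661 0.3264 0.1002] F [0.21 0.38 1.06] w 0.0011
axes x [-0.001 -0.001 -1.   ] y [-0.008 -1.     0.001] z [-1.     0.008  0.001]
world d [-0.0001 -0.0002 -0.0322] tool units [1.61 0.01 0.  ]
world yaw err -0.1 -> tool x turn units 0.02 joints [ 54.7  17.3 -22.2   0.  -50.6  34.8]
```

View pics/r1.png

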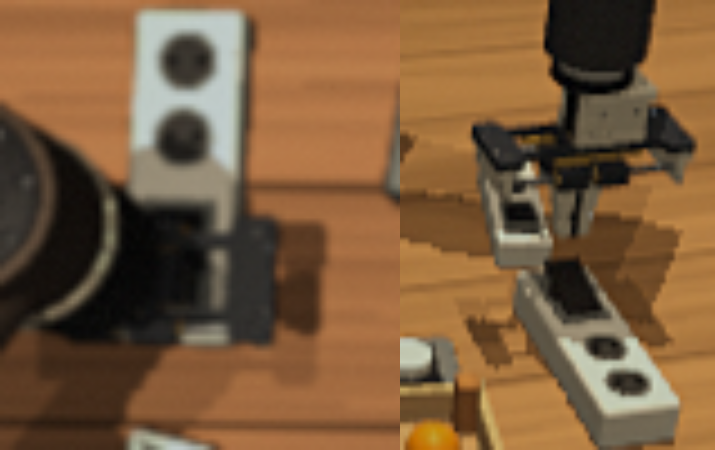

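Scene crop: the closed tips are directly above the raised rocker end. Now I'll lower onto it.

>>> {"api": "step_arm", "payload": {"steps": [[[0.8,0,0],0],[[0.6,0,0],0],[[0.15,0,0],0],[[0.15,0,0],0],[[0.1,0,0],0],[[0,0,0],0]]}}

```text
time_s: 3.7
tcp_pos: [0.4665, 0.3269, 0.0842]
eef_rot: [-127.5, 89.9, 52.1]
contact_force: [-1.0, 0.4, 0.2]
gripper_width: 0.0006
```

>>> {"api": "step_arm", "payload": {"steps": [[[0.1,0,0],0],[[0.1,0,0],0],[[0.1,0,0],0],[[0,0,0],0],[[0,0,0],0]]}}

```text
time_s: 4.12
tcp_pos: [0.4664, 0.3269, 0.0776]
eef_rot: [-124.7, 90.0, 55.0]
contact_force: [-1.9, 1.2, 1.2]
gripper_width: 0.0006
```

>>> {"api": "step_arm", "payload": {"steps": [[[0.05,0,0],0],[[0.05,0,0],0],[[0,0,0],0],[[0,0,0],0]]}}

```text
time_s: 4.45
tcp_pos: [0.4666, 0.327, 0.0763]
eef_rot: [-134.4, 89.9, 45.2]
contact_force: [-3.9, 1.3, 9.7]
gripper_width: 0.0005
```

>>> {"api": "step_arm", "payload": {"steps": [[[0.05,0,0],0],[[0,0,0],0],[[0,0,0],0]]}}

```text
time_s: 4.7
tcp_pos: [0.4666, 0.3271, 0.076]
eef_rot: [-140.2, 89.9, 39.5]
contact_force: [-6.4, -1.0, 15.5]
gripper_width: 0.0003
```

>>> {"api": "step_arm", "payload": {"steps": [[[0.05,0,0],0],[[0,0,0],0],[[0,0,0],0]]}}

```text
time_s: 4.95
tcp_pos: [0.4666, 0.3271, 0.0758]
eef_rot: [-142.7, 89.9, 37.0]
contact_force: [-8.6, -1.5, 21.8]
gripper_width: 0.0003
```

The tip stopped hard at z = 57 mm, as expected for the end stop. Lifting and checking.

>>> {"api": "step_arm", "payload": {"steps": [[[-0.2,0,0],0],[[-0.6,0,0],0],[[-1,0,0],0],[[-1,0,0],0],[[-1,0,0],0],[[-1,0,0],0],[[-1,0,0],0],[[-0.2,0.3,0],0],[[0,1,0],0],[[0,1,0],0],[[0,1,0],0],[[0,1,0],0],[[0,1,0],0],[[0,1,0],0],[[0,1,0],0],[[0,1,0],0],[[0,0.6,0],0],[[0,0,0],0]]}}

```text
time_s: 6.45
tcp_pos: [0.4642, 0.1454, 0.193]
eef_rot: [33.3, 89.9, -147.2]
contact_force: [-0.8, 0.1, 0.2]
gripper_width: 0.0004
```

```bash
python3 - <<'E'
from h import *
rel([.5823,.1315,.16],-8.4)
from plant import *
a=capture("top");b=capture("scene")
cv2.imwrite("pics/top1.png",a);cv2.imwrite("pics/scene1.png",b)
cv2.imwrite("pics/r2.png",np.hstack([cv2.resize(a[140:230,130:200],None,fx=5,fy=5),cv2.resize(b[150:240,310:370],None,fx=5,fy=5)]))
h=cv2.cvtColor(a,cv2.COLOR_BGR2HSV);m=((h[...,1]<60)&(h[...,2]>135)).astype(np.uint8)
for x in blobs(a,m,(150,148,184,222),100): print(x)
E
```

```text
t 6.45 tip [0.4642 0.1453 0.174 ] F [-0.77  0.12  0.24] w 0.0004
axes x [-0.001 -0.001 -1.   ] y [-0.009 -1.     0.001] z [-1.     0.009  0.001]
world d [ 0.1181 -0.0138 -0.014 ] tool units [ 0.69  0.64 -5.91]
world yaw err -7.9 -> tool x turn units 1.31 joints [ 40.6   5.2 -26.8  -0.  -58.1  48.9]
(np.int32(535), array([164.97943925, 169.51775701]), ((166.5887451171875, 174.03567504882812), (21.56648826599121, 45.25029754638672), 3.4682295322418213))
```

View pics/r2.png

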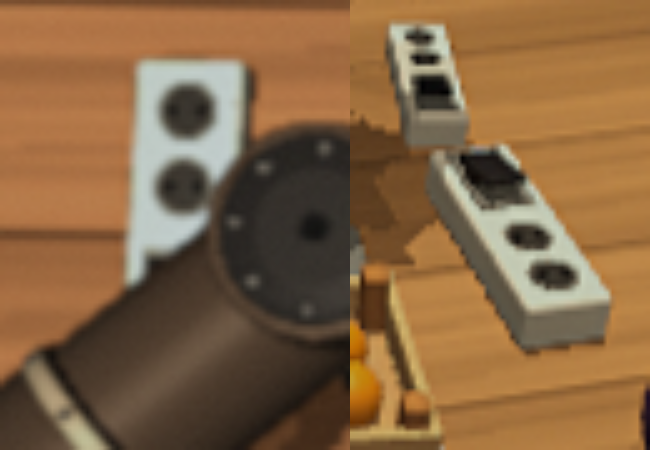

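The rocker's far end is now up and its near end is down, and the block looks unmoved. Next, the round key.

>>> {"api": "step_arm", "payload": {"steps": [[[0,0.1,-0.8],0],[[0,0.1,-1],0],[[0,0.1,-1],0],[[0,0.1,-1],0],[[0,0.1,-1],0],[[0,0.14,-1],0],[[0,0,-0.1],0.65],[[0,0,0],0.65],[[0,0,0],0],[[0,0,0],0]]}}

```text
time_s: 7.38
tcp_pos: [0.583, 0.1354, 0.193]
eef_rot: [37.4, 90.0, -150.6]
contact_force: [-0.1, 0.9, 0.9]
gripper_width: 0.0005
```

```bash
python3 - <<'E'
from h import *
rel([.5823,.1315,.079],-8.4)
E
```

```text
t 7.38 tip [0.583  0.1354 0.174 ] F [-0.05  0.87  0.88] w 0.0005
axes x [-0.001 -0.    -1.   ] y [-0.14 -0.99  0.  ] z [-0.99   0.14   0.001]
world d [-0.0007 -0.0039 -0.095 ] tool units [4.75 0.2  0.  ]
world yaw err -0.4 -> tool x turn units 0.06 joints [ 31.8  15.7 -13.5  -0.  -60.9  50.2]
```

>>> {"api": "step_arm", "payload": {"steps": [[[0.7,0.2,0],0],[[1,0,0],0],[[1,0,0],0],[[1,0,0],0],[[0.7,0,0],0],[[0.3,0,0],0],[[0,0,0],0],[[0,0,0],0]]}}

```text
time_s: 8.05
tcp_pos: [0.5827, 0.1314, 0.1]
eef_rot: [161.4, 90.0, -26.6]
contact_force: [0.8, 0.2, -0.6]
gripper_width: 0.0005
```

```bash
python3 - <<'E'
from h import *
rel([.5823,.1315,.066],-8.4)
from plant import *
b=capture("scene")
cv2.imwrite("pics/r3.png",cv2.resize(b[120:220,230:350],None,fx=5,fy=5))
E
```

```text
t 8.05 tip [0.5827 0.1314 0.081 ] F [ 0.77  0.22 -0.63] w 0.0005
axes x [ 0. -0. -1.] y [-0.141 -0.99   0.   ] z [-0.99   0.141 -0.   ]
world d [-0.0004  0.0001 -0.015 ] tool units [ 0.75 -0.    0.02]
world yaw err -0.3 -> tool x turn units 0.05 joints [ 31.4  20.8 -19.8   0.  -49.3  50.5]
```

View pics/r3.png

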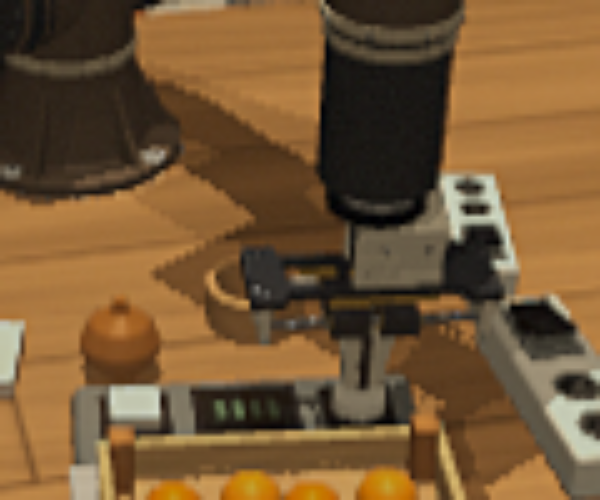

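The fingers are just above the round key at crop (360,400), with nothing else nearby. Pressing.

>>> {"api": "step_arm", "payload": {"steps": [[[0.2,0,0],0],[[0.15,0,0],0],[[0.1,0,0],0],[[0.1,0,0],0],[[0.1,0,0],0],[[0,0,0],0],[[0,0,0],0]]}}

```text
time_s: 8.68
tcp_pos: [0.5827, 0.1311, 0.0866]
eef_rot: [-154.6, 90.0, 17.2]
contact_force: [0.1, 0.4, 1.1]
gripper_width: 0.0005
```

>>> {"api": "step_arm", "payload": {"steps": [[[0.1,0,0],0],[[0,0,0],0],[[0,0,0],0]]}}

```text
time_s: 8.93
tcp_pos: [0.5827, 0.1311, 0.0853]
eef_rot: [-167.8, 90.0, 4.0]
contact_force: [-1.9, 1.0, 7.1]
gripper_width: 0.0002
```

>>> {"api": "step_arm", "payload": {"steps": [[[0.05,0,0],0],[[0,0,0],0],[[0,0,0],0]]}}

```text
time_s: 9.18
tcp_pos: [0.5827, 0.1311, 0.0852]
eef_rot: [-165.0, 89.9, 6.9]
contact_force: [-4.9, 0.6, 15.5]
gripper_width: 0.0009
```

The key hit a hard stop with the tip at 66 mm, which is the full 8 mm of travel. Lifting and crossing to the printer.

>>> {"api": "step_arm", "payload": {"steps": [[[-0.2,0,0],0],[[-0.6,0,0],0],[[-1,0,0],0],[[-1,0,0],0],[[-1,0,0],0],[[-1,0,0],0],[[-1,0,0],0],[[-1,0.4,0.1],0],[[0,1,0.2],0],[[0,1,0.2],0],[[0,1,0.2],0],[[0,1,0.2],0],[[0,1,0.2],0],[[0,1,0.2],0],[[0,1,0.2],0],[[0,1,0.2],0],[[0,1,0.2],0],[[0,1,0.2],0],[[0,1,0.2],0],[[0,1,0.2],0]]}}

```text
time_s: 10.85
tcp_pos: [0.4957, -0.109, 0.2183]
eef_rot: [7.5, 89.9, 179.2]
contact_force: [0.4, -0.7, 0.4]
gripper_width: 0.0009
```

>>> {"api": "step_arm", "payload": {"steps": [[[0,1,0.2],0],[[0,1,0.2],0],[[0,1,0.2],0],[[0,1,0.2],0],[[0,1,0.2],0],[[0,1,0.2],0],[[0,1,0.2],0],[[0,1,0.2],0],[[0,1,0.2],0],[[0,1,0.2],0],[[0,1,0.2],0],[[0,0,0],0.7],[[0,0,0],0],[[0,0,0],0]]}}

```text
time_s: 12.02
tcp_pos: [0.4215, -0.319, 0.2185]
eef_rot: [-13.3, 89.9, 154.4]
contact_force: [-0.3, 0.1, -0.2]
gripper_width: 0.0004
```

```bash
python3 - <<'E'
from h import *
rel([.4159,-.3241,.107],-12.7)
from plant import *
a=capture("top");b=capture("scene")
cv2.imwrite("pics/top2.png",a);cv2.imwrite("pics/scene2.png",b)
cv2.imwrite("pics/r4.png",cv2.resize(b[165:225,160:370],None,fx=3.8,fy=3.8))
cv2.imwrite("pics/r5.png",cv2.resize(a[140:230,140:300],None,fx=4.5,fy=4.5))
E
```

```text
t 12.02 tip [ 0.4215 -0.319   0.1995] F [-0.33  0.14 -0.16] w 0.0004
axes x [-0.002  0.001 -1.   ] y [-0.214 -0.977 -0.   ] z [-0.977  0.214  0.002]
world d [-0.0056 -0.0051 -0.0925] tool units [4.63 0.31 0.21]
world yaw err -0.3 -> tool x turn units 0.06 joints [-15.9   8.  -19.9  -0.  -62.2  93.5]
```

View pics/r4.png

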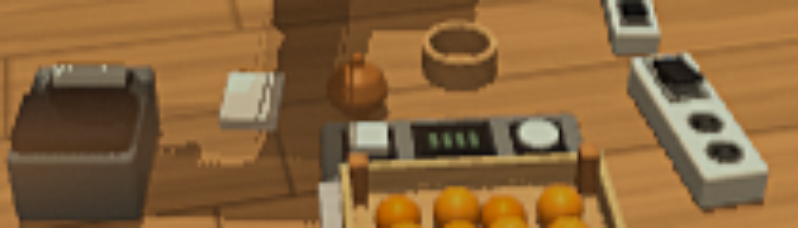

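View pics/r5.png

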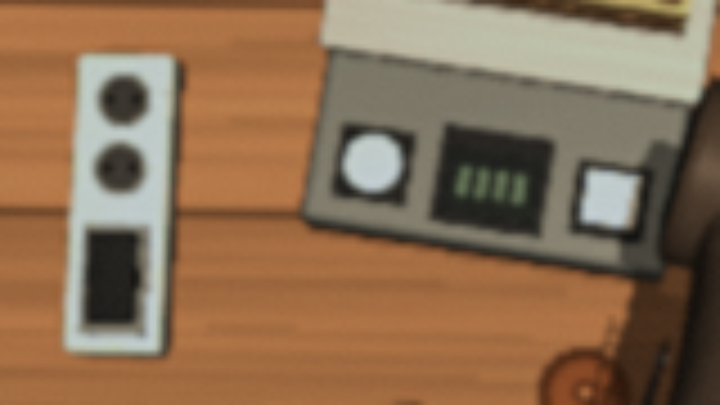

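The round key now sits low, the rocker is switched over, and the block and scale look unmoved. Now the bar key.

>>> {"api": "step_arm", "payload": {"steps": [[[0.6,0.2,0.15],0],[[1,0.12,0.06],0],[[1,0,0],0],[[1,0,0],0],[[0.7,0,0],0],[[0.2,0,0],0],[[0,0,0],0],[[0,0,0],0]]}}

```text
time_s: 12.78
tcp_pos: [0.4179, -0.3241, 0.1301]
eef_rot: [133.4, 90.0, -58.9]
contact_force: [-0.2, 0.0, 0.5]
gripper_width: -0.0001
```

```bash
python3 - <<'E'
from h import *
rel([.4159,-.3241,.091],-12.7)
from plant import *
b=capture("scene")
cv2.imwrite("pics/r6.png",cv2.resize(b[120:240,140:260],None,fx=5,fy=5))
E
```

```text
t 12.78 tip [ 0.4179 -0.3241  0.1111] F [-0.17  0.03  0.53] w -0.0001
axes x [ 0. -0. -1.] y [-0.213 -0.977  0.   ] z [-0.977  0.213 -0.   ]
world d [-0.002  -0.     -0.0201] tool units [1.   0.02 0.1 ]
world yaw err -0.4 -> tool x turn units 0.07 joints [-16.5  13.  -26.6   0.  -50.3  94.2]
```

View pics/r6.png

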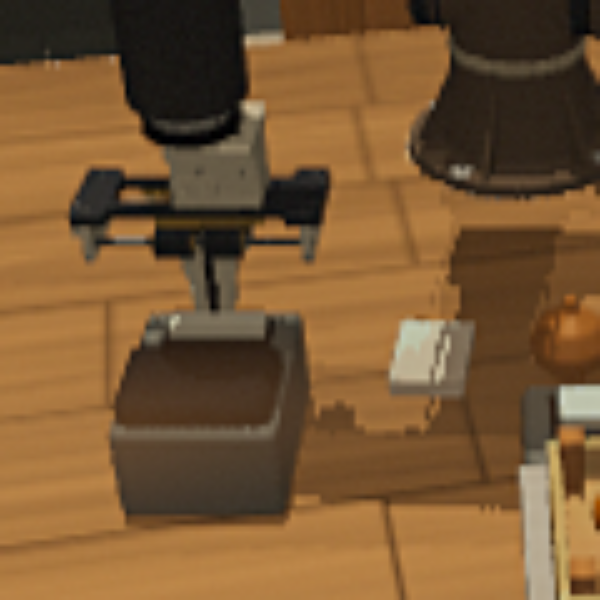

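The tips are above the bar key, within 2 mm of its centre. Pressing.

>>> {"api": "step_arm", "payload": {"steps": [[[0.3,0,0.1],0],[[0.2,0,0],0],[[0.15,0,0],0],[[0.1,0,0],0],[[0.1,0,0],0],[[0.05,0,0],0],[[0,0,0],0],[[0,0,0],0]]}}

```text
time_s: 13.5
tcp_pos: [0.4155, -0.3238, 0.1114]
eef_rot: [38.7, 90.0, -153.6]
contact_force: [0.7, -0.5, -0.0]
gripper_width: 0.0002
```

>>> {"api": "step_arm", "payload": {"steps": [[[0.1,0,0],0],[[0,0,0],0],[[0,0,0],0]]}}

```text
time_s: 13.75
tcp_pos: [0.4156, -0.3239, 0.1102]
eef_rot: [135.5, 90.0, -56.9]
contact_force: [-2.9, 1.8, 8.3]
gripper_width: 0.0005
```

>>> {"api": "step_arm", "payload": {"steps": [[[0.05,0,0],0],[[0,0,0],0],[[0,0,0],0]]}}

```text
time_s: 14.0
tcp_pos: [0.4157, -0.3239, 0.1101]
eef_rot: [143.1, 89.9, -49.2]
contact_force: [-3.6, 4.3, 17.1]
gripper_width: 0.0005
```

>>> {"api": "step_arm", "payload": {"steps": [[[-0.2,0,0],0],[[-0.6,0,0],0],[[-1,0,0],0],[[-1,0,0],0],[[-1,0,0],0],[[-1,0,0],0],[[-1,0,0],0],[[-1,0,0],0],[[0,1,0],0],[[0,1,0],0],[[0,1,0],0],[[0,1,0],0],[[0,1,0],0],[[0,1,0],0],[[0,1,0],0],[[0,1,0],0],[[0,0,0],0],[[0,0,0],0]]}}

```text
time_s: 15.5
tcp_pos: [0.3807, -0.4807, 0.2437]
eef_rot: [-28.6, 89.9, 138.9]
contact_force: [0.4, -0.1, 0.7]
gripper_width: 0.0005
```

```bash
python3 - <<'E'
from h import *
from plant import *
s=get_state();print(s["tcp_pos"],s["contact_force"],s["time_s"])
a=capture("top");b=capture("scene")
cv2.imwrite("pics/top3.png",a);cv2.imwrite("pics/scene3.png",b)
a0=cv2.imread("pics/top0.png");b0=cv2.imread("pics/scene0.png")
cv2.imwrite("pics/f1.png",np.vstack([cv2.resize(x[165:225,160:370],None,fx=3.8,fy=3.8) for x in(b0,b)]))
cv2.imwrite("pics/f2.png",np.vstack([cv2.resize(x[140:240,130:400],None,fx=2.9,fy=2.9) for x in(a0,a)]))
for n,im0,im in(("top",a0,a),("scene",b0,b)):
    def m(i,v):
        h=cv2.cvtColor(i,cv2.COLOR_BGR2HSV);return ((h[...,1]<60)&(h[...,2]>v)).astype(np.uint8)
    rois={"top":[("block",(150,148,184,222),135,200),("keys",(210,160,290,200),170,15),("bar",(340,215,380,240),150,15)],
          "scene":[("keys",(240,190,320,207),165,12),("bar",(170,178,200,192),165,12),("block",(322,178,366,222),150,60)]}[n]
    for nm,roi,v,am in rois:
        for tag,i in(("before",im0),("after",im)):
            for A,c,r in blobs(i,m(i,v),roi,am): print(n,nm,tag,A,c.round(1),np.round(r[0],1),np.round(r[1],1),round(r[2],1))
E
```

```text
[ 0.38069722 -0.4806638   0.24373366] [ 0.40458291 -0.09861048  0.67287942] 15.5
top block before 856 [166.1 181.8] [165.9 184.5] [21.5 66.1] 3.0
top block after 950 [166.4 182.8] [166.  184.9] [21.9 66.8] 2.9
top keys before 97 [222.2 175.4] [222.3 175.2] [10.6  9.9] 45.0
top keys before 103 [275.1 183.9] [275. 184.] [10. 10.] 90.0
top keys after 115 [222.4 175.7] [222.5 175.5] [11. 11.] 90.0
top keys after 120 [275.3 183.6] [275.3 183.6] [10.6 11. ] 8.1
top bar before 146 [360.7 226.6] [360.6 226.6] [22.8  6.4] 13.0
scene keys before 55 [301.3 197.9] [301.5 198. ] [6. 9.] 90.0
scene keys before 60 [256.5 199.5] [256.5 199.5] [5. 9.] 90.0
scene keys after 61 [256.6 199.6] [256.5 200. ] [6. 9.] 90.0
scene keys after 52 [301.3 199.5] [301.5 199.5] [5. 9.] 90.0
scene bar before 57 [183. 183.] [183. 183.] [ 2. 18.] 90.0
scene bar after 50 [182.5 185. ] [182.5 185. ] [ 2. 17.] 90.0
scene block before 313 [345.  198.4] [343.4 195.1] [43.3 15. ] 56.3
scene block after 307 [345.1 198.9] [343.4 195.4] [43.8 15.3] 56.3
```

View pics/f1.png

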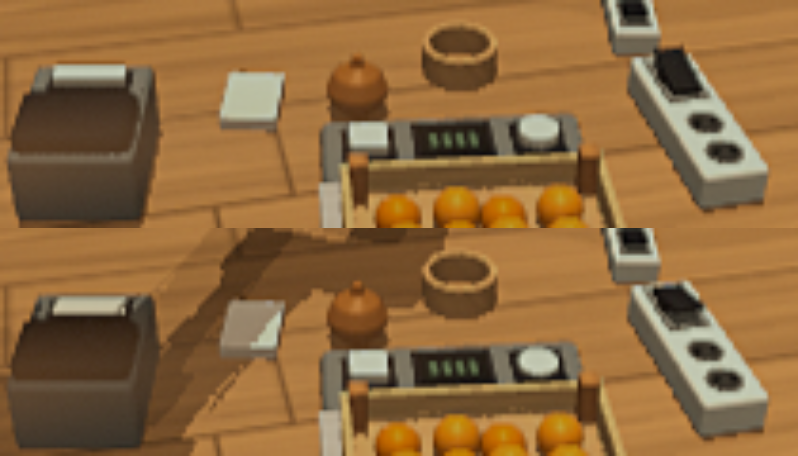

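View pics/f2.png

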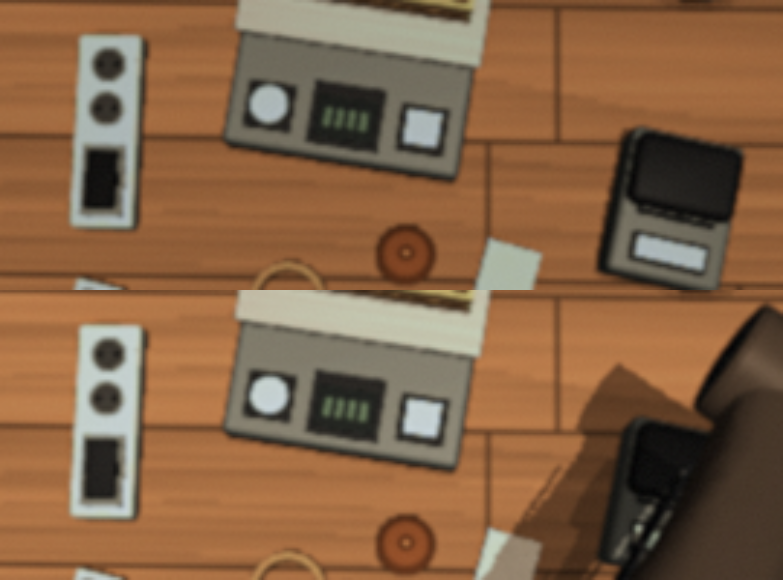

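Before/after views: the round key (scene row 197.9→199.5) and bar key (183→185) are lower, and the square key is unchanged. The rocker is flipped, and nothing else has visibly moved.

```bash
python3 - <<'E'
from plant import *
print(close_job())
E
```

```text
the job is handed in; nothing more can be done
None
```

I started up the station in the order you asked with the closed fingertips: the rocker on the larger power block, then the round key, then the bar key. The job was handed in at about 15.6 s. The hand-in gives no verdict, so what follows rests on my own measurements.

| Control | Tip height at hard stop | Expected when fully down | Vertical force on the tool |
|---|---|---|---|
| Rocker | 57 mm | about 56–57 mm | about 22 N |
| Round key | 66 mm | 66 mm | about 16 N |
| Bar key | 91 mm | 91 mm | about 17 N |

- **Down and staying down:** after the tool lifted clear, the camera views showed the rocker flipped and both pressed keys lower. The round key dropped about 1.6 px and the bar key about 2 px in the scene view.
- **Left alone:** the square key did not move (within 0.3 px). The power block was in place to within about 0.5 px, and the small shift in its outline looks like lighting.
- **Not fully checked:** in the last top view the arm covered part of the printer. I could only judge by eye in the scene view that it had not shifted.

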